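# Switch the green olive chute over and start the belt

### The job

On the olive sorting bench, push the lever with the green knob over, away from the robot, until it snaps across onto its other stop and the green flap turns over; then press the green start button on the control box fully down and let it go. Do it by pushing only and do not force the lever hard against its stop; leave the purple lever, the red stop button and the loose things on the bench alone, and do not press start before the green lever is over.

Things in the scene. Friction and masses are not known exactly. Their poses are not given: they have to be found in the camera images.
- green_chute: fixed steel two-way olive chute, open on top, box 124 x 88 mm, top edge 113 mm above the table; base plate 190 x 135 mm. Origin: centre of its underside on the table; z up, x level along it, near to far spout. The lever turns about a shaft along y, 45 mm above the origin, in a plane at y = -66 mm. Has the green knob, and a green flap inside that turns with the lever
- green_lever (a joint): lever of the green chute: 0 = leaning 0.6 rad to the chute's -x side (towards the robot) on its stop, 0.6 = upright (dead centre), 1.2 = leaning to the +x side on its other stop. A spring throws it away from dead centre to whichever stop is nearer; at the knob it takes about 5 N, level, to start it off its stop. It stays on either stop by itself.
- green_knob (a point): centre of the green ball knob (32 mm across) at the end of the green lever; 130 mm from the shaft, on a 10 mm steel rod, about 152 mm above the table at either stop and 175 mm when upright
- purple_chute: fixed steel two-way olive chute, open on top, box 124 x 88 mm, top edge 113 mm above the table; base plate 190 x 135 mm. Origin: centre of its underside on the table; z up, x level along it, near to far spout. The lever turns about a shaft along y, 45 mm above the origin, in a plane at y = -66 mm. Has the dark purple knob and flap; to be left alone
- purple_lever (a joint): lever of the purple chute: 0 = leaning 0.6 rad to the chute's -x side (towards the robot) on its stop, 0.6 = upright (dead centre), 1.2 = leaning to the +x side on its other stop. A spring throws it away from dead centre to whichever stop is nearer; at the knob it takes about 5 N, level, to start it off its stop. It stays on either stop by itself.
- purple_knob (a point): centre of the dark purple ball knob (32 mm across) at the end of the dark purple lever; 130 mm from the shaft, on a 10 mm steel rod, about 152 mm above the table at either stop and 175 mm when upright
- panel: grey control box fixed to the table, 110 x 170 mm, 51 mm high, with the green start button at its +y end and the red stop button at its -y end, 90 mm apart. Origin: centre of its underside; z up
- start_top (a point): centre of the top face of the green start button (32 mm across); it sinks straight down
- start (a joint): green start button: 0 = out, 0.006 m = fully pressed, which takes 5 N; springs back when let go. It counts as pressed beyond 0.004
- stop_top (a point): centre of the top face of the red stop button (32 mm across)
- stop (a joint): red stop button: 0 = out, 0.006 m = fully pressed; not to be pressed
- jar: green glass jar with a brass cap, 72 mm across, 110 mm high, loose; origin at the centre of its underside. Not part of the job
- oil: amber oil bottle, 60 mm across, 170 mm high, loose; origin at the centre of its underside. Not part of the job
- tin: steel tin with a paper label, 66 mm across, 100 mm high, loose; origin at the centre of its underside. Not part of the job
- bowl: white bowl, 110 mm across, 50 mm high, loose; origin at the centre of its underside. Not part of the job
- cup: blue tasting cup, 68 mm across, 60 mm high, loose; origin at the centre of its underside. Not part of the job
- brush: brush lying on the table, 200 mm long, wooden handle, loose; origin at its middle, x along it. Not part of the job
Not all that is in view belongs to the job. Several things have the shape of the bowl; the one meant has the colours described above.

How it is judged:
On the way, in this order (a step that is already met when the one before it is completed fails the run):
1. the green lever is thrown over and rests on its far stop (value of joint green_lever above 1.1 rad), for 0.2 s.
2. the green start button is pressed down (value of joint start above 0.004 m), for 0.05 s.
At the end, for the whole second after the job is handed in: The green lever rests on its far stop (beyond 1.1 of 1.2 rad), the purple lever on its near stop (below 0.1 rad), both buttons are out again (within 1.5 mm) and the loose things are at rest (value of joint green_lever above 1.1 rad and value of joint purple_lever below 0.1 rad and value of joint each of start, stop below 0.0015 m and linear speed of each of jar, oil, tin, bowl, cup, brush below 0.03 m/s); the robot touches nothing.
It fails at once if start is pressed before the green lever is over (value of joint start above 0.003 m and value of joint green_lever below 1 rad).
It fails at once if the purple lever is moved more than 0.3 rad off its stop (value of joint purple_lever above 0.3 rad).
It fails at once if the red stop button is pressed (value of joint stop above 0.003 m).
It fails at once if the green lever is forced with more than 60 N (contact force between anything else and green_lever above 60 N).
It fails at once if a loose thing is lifted, carried or shoved more than 30 mm from its place (distance of any of jar, oil, tin, bowl, cup, brush from where it was at the start of the episode above 0.03 m).
It also fails if it takes over 40 s, if anything falls off the work surface, if the arm or the gripper's body presses on something with over 40 N, if the wrist force passes 120 N, or if a joint passes its speed limit or range.

### The arm

A 7-joint arm with a two-finger parallel gripper is mounted at the origin on the work surface. World frame = base frame: x ahead of the robot, y to its left, z up, the work surface at z = 0. Lengths are in m, angles in rad, forces in N, time in s.
With the tool pointing down it reaches from about 0.425 to 0.925 m from the base axis. Payload 6.8 kg.
Tool frame: the origin (TCP) lies between the finger pads; the fingertips stand r.tcp_to_tips ahead of it and the grasp point (between the pads) lies 3 mm ahead of it (r.tcp_to_tips is the distance from the TCP to the fingertips, in m); z points along the fingers, y is the line along which they close (so a half turn about z gives the same grasp; the last joint's range is limited). The gripper opens to 85 mm and grips with 20 to 120 N. Pads are 22 mm wide; open, the fingers measure 114 mm over their backs; the gripper's body (76 mm by 85 mm) begins 54 mm behind the grasp point. The pads swing forward as they close: fully open they stand 13 mm farther back than shut.
Start: joints at [-0.108, 0.477, 0.022, 1.555, -0.011, 1.109, -0.083], TCP at [0.675, 0, 0.253] pointing down, gripper open.
Joint ranges: [-2.96, 2.96], [-0.34, 2.1], [-1.41, 1.46], [0.24, 2.44], [-1.37, 4.51], [0.17, 1.92], [-2.96, 2.96]. Speed limits (rad/s): [2.39, 2.39, 3.14, 3.14, 3.14, 3.14, 3.14].

### API

Orientations are given as a rotation vector (axis times angle).
In Python, from bench import r gives the robot as it stands. The module is installed in compiled form; this text tells all that it offers.
- The arm moves only by the tool step_arm, never from a script. Its argument "moves" is a list of rows, each an object of numbers: "rx", "ry", "rz": the turn, a rotation vector about the tool's x, y, z in degrees; "dx", "dy", "dz": the shift along the tool's x, y, z in mm; "gripper": the opening, from -1 (shut) to 1 (fully open). In form: [{"rx": .., "ry": .., "rz": .., "dx": .., "dy": .., "dz": .., "gripper": ..}, ...]. A call has 1 to 20 rows; each row shifts and turns the commanded pose from where the row before left it, along the tool's axes as they then stand; what a row does not reach is not made up. A row lasts 1/8 s, in which the tool goes at most 62.5 mm and 10.7 degrees, less where a joint would pass 70% of its speed; a pose out of reach is approached as far as the arm can. A call is refused whole if a number of a shift passes 62.5 or a number of a turn 10.7, either way. A call with a gripper value outside its range is refused whole. The fingers move at their own pace and stop on an object; "grip_force" is the grip in N (left out, the last holds). Time passes only in rows, so rows that do not move let the fingers close. It gives the time, the measured TCP pose, the force, the opening and the grip force at its end, in the units of the state.
- r.get_obs(): the state, without advancing time (a new reading comes with each control period).
- r.grab_frame(name): name is "scene" or "side" or "wrist"; returns the picture (384x512x3 uint8, blue, green, red); there is no depth.
- r.camera_info(name): a dict with "mtx" (3x3 intrinsics, pixels), "rvec" (rotation vector, rad) and "tvec" (3), from world to camera coordinates, as OpenCV has them. Camera axes: x right, y down, z forward; pixel columns grow to the right and rows downward; lengths in m; the calibration is good to about 2 mm. A picture is of the moment at which its call begins: read the wrist's pose just before it. camera_info takes no time and is no camera call; for the wrist camera it gives the pose at the moment of the call.
- r.hand_in(): hands the job in; it is judged then, once.
The state is a dict: "clock": time; "joints": joint angles; "qvel": joint speeds; "tau": joint torques, N m; "tcp_pos": TCP position; "orientation": TCP orientation; "contact_force": force on the tool from outside, world axes, zero at the start; "moment": the same for the moment, N m; "grip_width": finger opening in m; "gripper_force": force on a finger pad.
Only numpy, scipy, OpenCV 4.12 (cv2) and the standard library are available. Lean on these libraries where they do the work, as an engineer would, in place of code of your own. Each camera call takes 0.05 s, during which the arm holds its last target. There are 200 camera calls.

## Working session

There is one attempt and no reset: what is moved stays moved. The work goes in short steps, Python scripts to look and compute and a tool call to move; the robot and the scene stay as the last step left them, time stands still between calls to the robot, and variables do not carry over. Pictures are saved under pics/ and viewed, at most 10 in all, crops included, and the job is handed in when it is done.

Besides the shell and the picture viewer there is one more tool, called after ">>>" as name(argument=value, ...), one argument or row to a line, values as JSON. step_arm: Moves the arm, as the interface text tells. Its arguments: {"type":"object","properties":{"moves":{"type":"array","items":{"type":"object","properties":{"rx":{"type":"number"},"ry":{"type":"number"},"rz":{"type":"number"},"dx":{"type":"number"},"dy":{"type":"number"},"dz":{"type":"number"},"gripper":{"type":"number"}}}},"grip_force":{"type":"number"}},"required":["moves"]}

```bash
mkdir -p pics; python3 - <<'E'
from bench import r
import cv2,numpy as np
o=r.get_obs();print(o['clock'],o['tcp_pos'],o['orientation'],r.tcp_to_tips,o['grip_width'],o['contact_force'])
for n in('scene','side'):
    f=r.grab_frame(n);cv2.imwrite(f'pics/{n}0.png',f);c=r.camera_info(n);R=cv2.Rodrigues(np.array(c['rvec']))[0];print(n,c,-R.T@np.array(c['tvec']).ravel())
E
```

```text
0.0 [ 6.74464948e-01 -2.28085079e-05  2.52324929e-01] [-2.22060557e+00 -2.22063560e+00  2.14545695e-03] 0.022 0.08562977345710007 [ 0.73694311 -0.43337492  0.0239548 ]
scene {'mtx': array([[444.31784477,   0.        , 261.18234905],
       [  0.        , 444.31784477, 182.92159371],
       [  0.        ,   0.        ,   1.        ]]), 'rvec': array([ 2.19440851,  1.45692882, -0.41664259]), 'tvec': array([-0.19286996, -0.36445008,  1.93805752])} [ 1.31355953 -0.35756464  1.43972169]
side {'mtx': array([[394.46519274,   0.        , 256.07352167],
       [  0.        , 394.46519274, 192.39611456],
       [  0.        ,   0.        ,   1.        ]]), 'rvec': array([ 0.22240176, -2.79789862,  1.2309346 ]), 'tvec': array([0.51682716, 0.12789557, 1.43913076])} [0.33826897 1.0447387  1.07175561]
```

View pics/scene0.png

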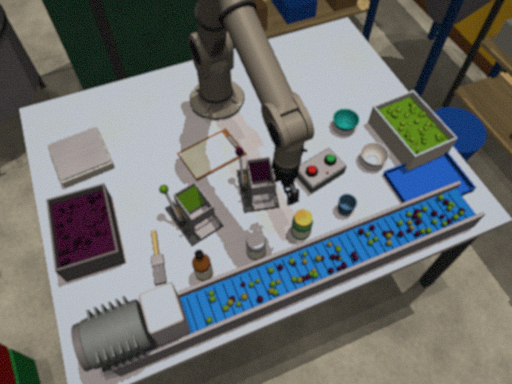

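View pics/side0.png

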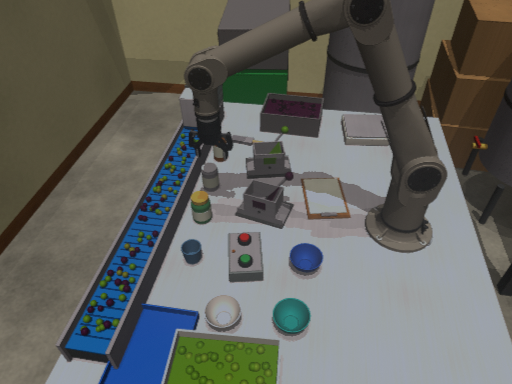

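The scene view shows the green chute near (195,205) with its green knob at (164,188). The purple chute is near (260,180) with its dark knob at (240,152). The panel has red at (312,170) and green at (331,159). The lever to push is the green one, in the chute with the green flap. I'll confirm that in enlarged crops.

```bash
python3 - <<'E'
import cv2
a=cv2.imread('pics/scene0.png')[135:265,145:365];cv2.imwrite('pics/c1.png',cv2.resize(a,None,fx=3.6,fy=3.6,interpolation=cv2.INTER_CUBIC))
a=cv2.imread('pics/side0.png')[115:290,185:335];cv2.imwrite('pics/c2.png',cv2.resize(a,None,fx=3.4,fy=3.4,interpolation=cv2.INTER_CUBIC))
E
```

```text
(no output)
```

View pics/c1.png

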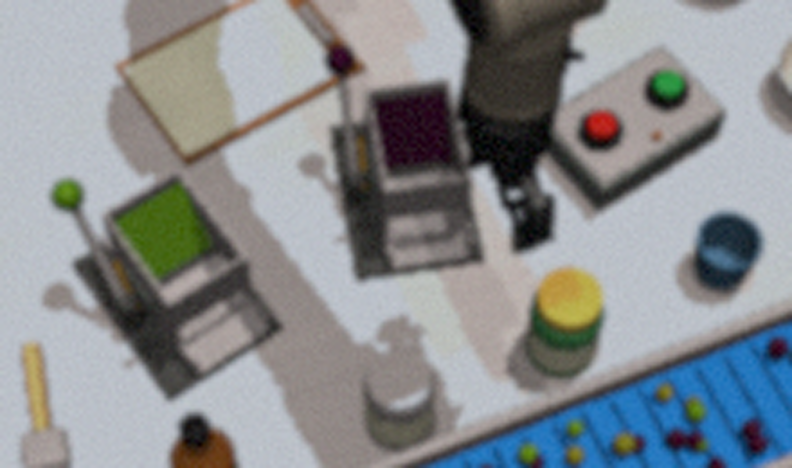

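View pics/c2.png

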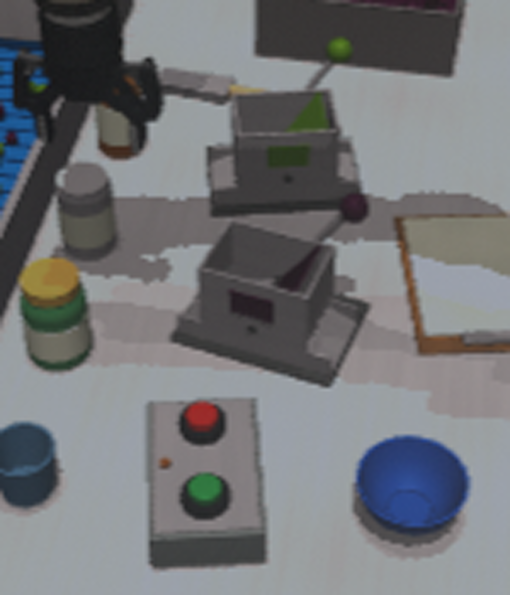

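The crops confirm the target: the green flap and green knob are at c1 (67,194) / c2 (339,49), and the lever leans towards the robot. The purple knob is at c1 (340,60) / c2 (354,207). The start button is at c1 (668,84) / c2 (205,488), with the red one beside it. Next I triangulate.

```bash
cat > h.py <<'E'
from bench import r
import cv2,numpy as np
def cam(n):
    c=r.camera_info(n);return c['mtx'],cv2.Rodrigues(np.array(c['rvec']))[0],np.array(c['tvec']).reshape(3,1)
def s1(p):return (p[0]+.5)/3.6-.5+145,(p[1]+.5)/3.6-.5+135
def s2(p):return (p[0]+.5)/3.4-.5+185,(p[1]+.5)/3.4-.5+115
def tri(a,b):
    P=[K@np.hstack([R,t]) for K,R,t in(cam('scene'),cam('side'))]
    X=cv2.triangulatePoints(*P,np.array(a,float).reshape(2,1),np.array(b,float).reshape(2,1));return (X[:3]/X[3]).ravel()
def onz(n,p,z):
    K,R,t=cam(n);d=R.T@np.linalg.inv(K)@np.array([*p,1.]);C=(-R.T@t).ravel();return C+d*(z-C[2])/d[2]
E
python3 - <<'E'
from h import *
np.set_printoptions(precision=4,suppress=True)
for n,a,b,z in(('gk',(67,194),(339,49),.152),('pk',(340,60),(354,207),.152),('start',(668,84),(205,488),.06),('stop',(601,126),(203,416),.06)):
    print(n,tri(s1(a),s2(b)),onz('scene',s1(a),z),onz('side',s2(b),z))
for nm,q,z in(('gbox1',[(107,217),(180,178),(247,258),(172,303)],.113),('gbase',[(80,262),(168,397),(280,326)],.005),('pbox1',[(370,92),(445,83),(463,172),(383,187)],.113)):
    for p in q: print(nm,onz('scene',s1(p),z))
for nm,q in(('gbox2',[(232,95),(330,93),(338,135),(236,138)]),('pbox2',[(233,225),(334,246),(321,292),(203,265)])):
    for p in q: print(nm,onz('side',s2(p),.113))
for p in((730,225),(568,298),(400,375),(195,430)):print(onz('scene',s1(p),.1))
E
```

```text
gk [ 0.4582 -0.3452  0.157 ] [ 0.4534 -0.3457  0.152 ] [ 0.4601 -0.3507  0.152 ]
pk [ 0.4096 -0.0504  0.1549] [ 0.4063 -0.0501  0.152 ] [ 0.4108 -0.0526  0.152 ]
start [0.5121 0.2772 0.0705] [0.5051 0.2817 0.06  ] [0.5148 0.27   0.06  ]
stop [0.5312 0.1887 0.0684] [0.526  0.1919 0.06  ] [0.5333 0.182  0.06  ]
gbox1 [ 0.4675 -0.3171  0.113 ]
gbox1 [ 0.4522 -0.2381  0.113 ]
gbox1 [ 0.5625 -0.2078  0.113 ]
gbox1 [ 0.581  -0.2886  0.113 ]
gbase [ 0.4397 -0.3551  0.005 ]
gbase [ 0.6184 -0.319   0.005 ]
gbase [ 0.5879 -0.1914  0.005 ]
pbox1 [ 0.4282 -0.0274  0.113 ]
pbox1 [0.4472 0.0474 0.113 ]
pbox1 [0.553  0.0209 0.113 ]
pbox1 [ 0.5387 -0.0584  0.113 ]
gbox2 [ 0.584  -0.2898  0.113 ]
gbox2 [ 0.4654 -0.3116  0.113 ]
gbox2 [ 0.4462 -0.228   0.113 ]
gbox2 [ 0.5645 -0.2045  0.113 ]
pbox2 [ 0.5415 -0.0489  0.113 ]
pbox2 [ 0.4284 -0.0311  0.113 ]
pbox2 [0.4336 0.0421 0.113 ]
pbox2 [0.562  0.0198 0.113 ]
[0.7021 0.2401 0.1   ]
[0.7135 0.0592 0.1   ]
[ 0.7259 -0.1182  0.1   ]
[ 0.7047 -0.3093  0.1   ]
```

>>> step_arm(
  moves=[
    {"dx": -30,"dy": -23,"gripper": -1},
    {"dx": -30,"dy": -23,"gripper": -1},
    {"dx": -30,"dy": -23,"gripper": -1},
    {"dx": -30,"dy": -23,"gripper": -1},
    {"dx": -30,"dy": -23,"gripper": -1},
    {"dx": -30,"dy": -23,"gripper": -1},
    {"dx": -30,"dy": -23,"gripper": -1},
    {"dx": -30,"dy": -23,"gripper": -1},
    {"dx": -30,"dy": -23,"gripper": -1},
    {"dx": -30,"dy": -23,"gripper": -1},
    {"dx": -28,"dy": -23,"gripper": -1},
    {"dx": -28,"dy": -23,"gripper": -1},
  ],
)

```text
invalid input at $.moves[0]: expected keys rx, ry, rz, dx, dy, dz, gripper
```

>>> step_arm(
  moves=[
    {"rz": 9.75},
    {"rz": 9.75},
    {"rz": 9.75},
    {"rz": 9.75},
    {"rz": 9.75},
    {"rz": 9.75},
    {"rz": 9.75},
    {"rz": 9.75},
    {},
  ],
)

```text
invalid input at $.moves[0]: expected keys rx, ry, rz, dx, dy, dz, gripper
```

```bash
python3 - <<'E'
from h import *
o=r.get_obs();np.set_printoptions(precision=4,suppress=True)
print(o['clock'],o['tcp_pos'],cv2.Rodrigues(np.array(o['orientation']))[0],o['grip_width'],o['joints'])
f=r.grab_frame('wrist');g=r.grab_frame('side')[60:210,190:340]
g=cv2.resize(g,(384,384),interpolation=cv2.INTER_CUBIC)
cv2.imwrite('pics/w1.png',cv2.resize(np.hstack([f,g]),(800,343)))
E
```

```text
0.1 [ 0.6745 -0.      0.2524] [[-0.      1.     -0.0016]
 [ 1.      0.     -0.0001]
 [-0.0001 -0.0016 -1.    ]] 0.0850103402727674 [-0.1081  0.4777  0.0224  1.5563 -0.0115  1.1093 -0.0831]
```

View pics/w1.png

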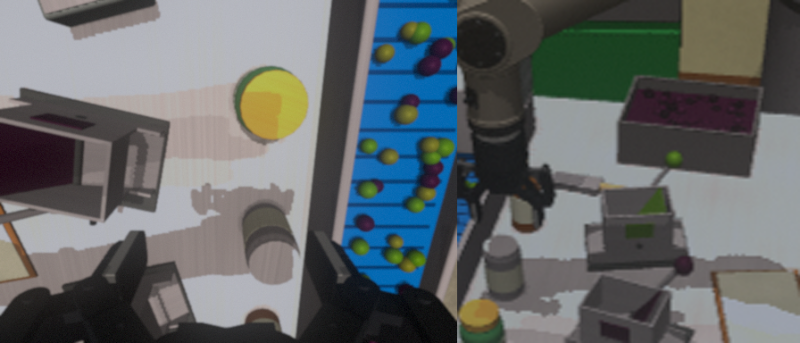

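The arm hasn't moved, because each row needs all seven keys. The picture is still the start pose, with the jar at (270,105) in the wrist view. I'm resending with full rows.

>>> step_arm(
  moves=[
    {"rx": 0,"ry": 0,"rz": 0,"dx": -30,"dy": -23,"dz": 0,"gripper": -1},
    {"rx": 0,"ry": 0,"rz": 0,"dx": -30,"dy": -23,"dz": 0,"gripper": -1},
    {"rx": 0,"ry": 0,"rz": 0,"dx": -30,"dy": -23,"dz": 0,"gripper": -1},
    {"rx": 0,"ry": 0,"rz": 0,"dx": -30,"dy": -23,"dz": 0,"gripper": -1},
    {"rx": 0,"ry": 0,"rz": 0,"dx": -30,"dy": -23,"dz": 0,"gripper": -1},
    {"rx": 0,"ry": 0,"rz": 0,"dx": -30,"dy": -23,"dz": 0,"gripper": -1},
    {"rx": 0,"ry": 0,"rz": 0,"dx": -30,"dy": -23,"dz": 0,"gripper": -1},
    {"rx": 0,"ry": 0,"rz": 0,"dx": -30,"dy": -23,"dz": 0,"gripper": -1},
    {"rx": 0,"ry": 0,"rz": 0,"dx": -30,"dy": -23,"dz": 0,"gripper": -1},
    {"rx": 0,"ry": 0,"rz": 0,"dx": -30,"dy": -23,"dz": 0,"gripper": -1},
    {"rx": 0,"ry": 0,"rz": 0,"dx": -28,"dy": -23,"dz": 0,"gripper": -1},
    {"rx": 0,"ry": 0,"rz": 0,"dx": -28,"dy": -23,"dz": 0,"gripper": -1},
  ],
)

```text
clock: 1.7
tcp_pos: [0.3981, -0.3568, 0.2533]
orientation: [-2.221, -2.221, -0.0]
contact_force: [0.3, -0.6, 0.3]
grip_width: 0.0002
gripper_force: 0.0
```

>>> step_arm(
  moves=[
    {"rx": 0,"ry": 0,"rz": 9.75,"dx": 0,"dy": 0,"dz": 0,"gripper": -1},
    {"rx": 0,"ry": 0,"rz": 9.75,"dx": 0,"dy": 0,"dz": 0,"gripper": -1},
    {"rx": 0,"ry": 0,"rz": 9.75,"dx": 0,"dy": 0,"dz": 0,"gripper": -1},
    {"rx": 0,"ry": 0,"rz": 9.75,"dx": 0,"dy": 0,"dz": 0,"gripper": -1},
    {"rx": 0,"ry": 0,"rz": 9.75,"dx": 0,"dy": 0,"dz": 0,"gripper": -1},
    {"rx": 0,"ry": 0,"rz": 9.75,"dx": 0,"dy": 0,"dz": 0,"gripper": -1},
    {"rx": 0,"ry": 0,"rz": 9.75,"dx": 0,"dy": 0,"dz": 0,"gripper": -1},
    {"rx": 0,"ry": 0,"rz": 9.75,"dx": 0,"dy": 0,"dz": 0,"gripper": -1},
    {"rx": 0,"ry": 0,"rz": 0,"dx": 0,"dy": 0,"dz": 0,"gripper": -1},
  ],
)

```text
clock: 2.82
tcp_pos: [0.399, -0.3558, 0.2532]
orientation: [-3.124, -0.331, 0.0]
contact_force: [-0.3, -0.1, 0.1]
grip_width: -0.0002
gripper_force: 0.0
```

```bash
python3 - <<'E'
from h import *
o=r.get_obs();np.set_printoptions(precision=4,suppress=True)
print(o['clock'],o['tcp_pos'],cv2.Rodrigues(np.array(o['orientation']))[0],o['grip_width'],o['joints'])
f=r.grab_frame('wrist');g=r.grab_frame('side')[60:210,230:380]
g=cv2.resize(g,(384,384),interpolation=cv2.INTER_CUBIC)
cv2.imwrite('pics/w2.png',cv2.resize(np.hstack([f,g]),(800,343)))
E
```

```text
2.825 [ 0.399  -0.3558  0.2532] [[ 0.9778  0.2096 -0.0003]
 [ 0.2096 -0.9778  0.0001]
 [-0.0002 -0.0001 -1.    ]] -0.00023758170288688476 [ 0.2743  0.2541  0.4034  1.9129 -0.1176  0.9976 -0.6296]
```

View pics/w2.png

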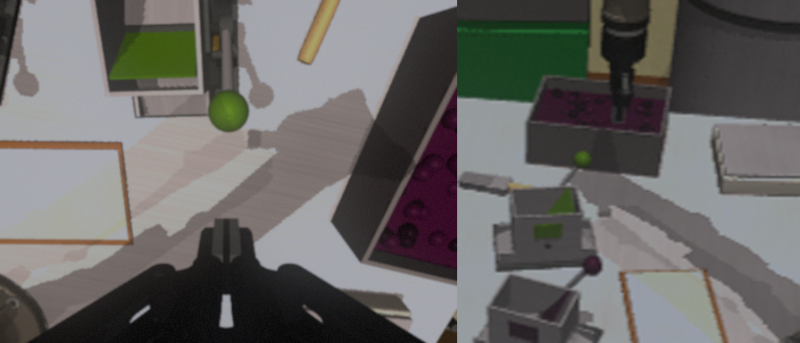

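The wrist view shows the green knob at (228,110), straight ahead of the closed fingers at (227,230), with the lever in line with tool x. I'll go down and push.

>>> step_arm(
  moves=[
    {"rx": 0,"ry": 0,"rz": 0,"dx": 0,"dy": 0,"dz": 24,"gripper": -1},
    {"rx": 0,"ry": 0,"rz": 0,"dx": 0,"dy": 0,"dz": 24,"gripper": -1},
    {"rx": 0,"ry": 0,"rz": 0,"dx": 0,"dy": 0,"dz": 24,"gripper": -1},
    {"rx": 0,"ry": 0,"rz": 0,"dx": 0,"dy": 0,"dz": 23,"gripper": -1},
    {"rx": 0,"ry": 0,"rz": 0,"dx": 10,"dy": 0,"dz": 0,"gripper": -1},
    {"rx": 0,"ry": 0,"rz": 0,"dx": 8,"dy": 0,"dz": 0,"gripper": -1},
    {"rx": 0,"ry": 0,"rz": 0,"dx": 6,"dy": 0,"dz": 0,"gripper": -1},
    {"rx": 0,"ry": 0,"rz": 0,"dx": 6,"dy": 0,"dz": 0,"gripper": -1},
    {"rx": 0,"ry": 0,"rz": 0,"dx": 6,"dy": 0,"dz": 0,"gripper": -1},
    {"rx": 0,"ry": 0,"rz": 0,"dx": 6,"dy": 0,"dz": 0,"gripper": -1},
    {"rx": 0,"ry": 0,"rz": 0,"dx": 6,"dy": 0,"dz": 0,"gripper": -1},
  ],
)

```text
clock: 4.3
tcp_pos: [0.442, -0.348, 0.1588]
orientation: [-3.125, -0.323, 0.008]
contact_force: [-9.2, -2.4, 7.8]
grip_width: 0.0001
gripper_force: 5.1
```

>>> step_arm(
  moves=[
    {"rx": 0,"ry": 0,"rz": 0,"dx": 6,"dy": 0,"dz": 0,"gripper": -1},
    {"rx": 0,"ry": 0,"rz": 0,"dx": 6,"dy": 0,"dz": 0,"gripper": -1},
    {"rx": 0,"ry": 0,"rz": 0,"dx": 6,"dy": 0,"dz": 0,"gripper": -1},
    {"rx": 0,"ry": 0,"rz": 0,"dx": 6,"dy": 0,"dz": 0,"gripper": -1},
    {"rx": 0,"ry": 0,"rz": 0,"dx": 6,"dy": 0,"dz": 0,"gripper": -1},
  ],
)

```text
clock: 4.92
tcp_pos: [0.4754, -0.34, 0.1585]
orientation: [3.124, 0.328, -0.0]
contact_force: [-3.2, -0.3, 2.1]
grip_width: 0.0002
gripper_force: 1.4
```

>>> step_arm(
  moves=[
    {"rx": 0,"ry": 0,"rz": 0,"dx": 6,"dy": 0,"dz": 0,"gripper": -1},
    {"rx": 0,"ry": 0,"rz": 0,"dx": 6,"dy": 0,"dz": 0,"gripper": -1},
    {"rx": 0,"ry": 0,"rz": 0,"dx": 6,"dy": 0,"dz": 0,"gripper": -1},
    {"rx": 0,"ry": 0,"rz": 0,"dx": 6,"dy": 0,"dz": 0,"gripper": -1},
    {"rx": 0,"ry": 0,"rz": 0,"dx": 6,"dy": 0,"dz": 0,"gripper": -1},
    {"rx": 0,"ry": 0,"rz": 0,"dx": 6,"dy": 0,"dz": 0,"gripper": -1},
    {"rx": 0,"ry": 0,"rz": 0,"dx": 6,"dy": 0,"dz": 0,"gripper": -1},
    {"rx": 0,"ry": 0,"rz": 0,"dx": 0,"dy": 0,"dz": 0,"gripper": -1},
  ],
)

```text
clock: 5.92
tcp_pos: [0.517, -0.3307, 0.1582]
orientation: [-3.124, -0.33, -0.0]
contact_force: [0.1, 0.2, 0.8]
grip_width: 0.0
gripper_force: 0.0
```

```bash
python3 - <<'E'
from h import *
o=r.get_obs();print(o['clock'],o['tcp_pos'],o['contact_force'])
f=r.grab_frame('wrist');g=r.grab_frame('side')[90:240,230:380]
g=cv2.resize(g,(384,384),interpolation=cv2.INTER_CUBIC)
cv2.imwrite('pics/w3.png',cv2.resize(np.hstack([f,g]),(800,343)))
E
```

```text
5.925 [ 0.51704214 -0.33069787  0.15823138] [0.06812868 0.21645489 0.75452968]
```

View pics/w3.png

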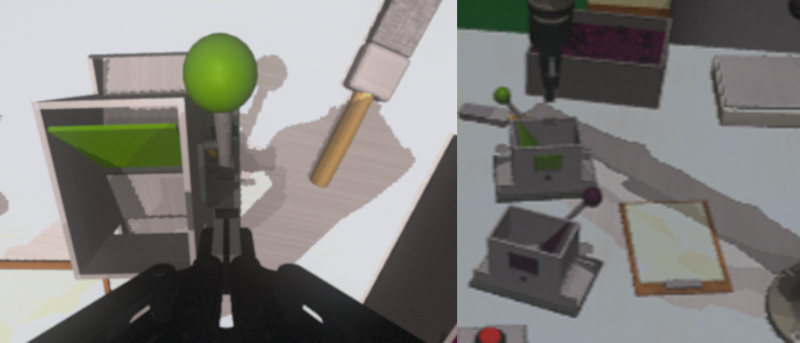

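The lever is across: the knob is on the far side at (220,72), the green flap has turned over, and there's no contact force. The purple lever hasn't moved. I'll lift and go to the start button.

>>> step_arm(
  moves=[
    {"rx": 0,"ry": 0,"rz": 0,"dx": -15,"dy": 0,"dz": -10,"gripper": -1},
    {"rx": 0,"ry": 0,"rz": 0,"dx": 0,"dy": 0,"dz": -30,"gripper": -1},
    {"rx": 0,"ry": 0,"rz": 0,"dx": 0,"dy": 0,"dz": -30,"gripper": -1},
    {"rx": 0,"ry": 0,"rz": 0,"dx": 0,"dy": 0,"dz": -30,"gripper": -1},
    {"rx": 0,"ry": 0,"rz": 0,"dx": 0,"dy": 0,"dz": 0,"gripper": -1},
  ],
)

```text
clock: 6.65
tcp_pos: [0.5016, -0.3358, 0.2616]
orientation: [3.122, 0.326, 0.007]
contact_force: [-0.1, 0.3, -0.4]
grip_width: -0.0001
gripper_force: 0.0
```

>>> step_arm(
  moves=[
    {"rx": 0,"ry": 0,"rz": 0,"dx": 10,"dy": -43,"dz": 0,"gripper": -1},
    {"rx": 0,"ry": 0,"rz": 0,"dx": 10,"dy": -43,"dz": 0,"gripper": -1},
    {"rx": 0,"ry": 0,"rz": 0,"dx": 10,"dy": -43,"dz": 0,"gripper": -1},
    {"rx": 0,"ry": 0,"rz": 0,"dx": 10,"dy": -43,"dz": 0,"gripper": -1},
    {"rx": 0,"ry": 0,"rz": 0,"dx": 10,"dy": -43,"dz": 0,"gripper": -1},
    {"rx": 0,"ry": 0,"rz": 0,"dx": 10,"dy": -43,"dz": 0,"gripper": -1},
    {"rx": 0,"ry": 0,"rz": 0,"dx": 10,"dy": -43,"dz": 0,"gripper": -1},
    {"rx": 0,"ry": 0,"rz": 0,"dx": 10,"dy": -43,"dz": 0,"gripper": -1},
    {"rx": 0,"ry": 0,"rz": 0,"dx": 10,"dy": -43,"dz": 0,"gripper": -1},
    {"rx": 0,"ry": 0,"rz": 0,"dx": 10,"dy": -43,"dz": 0,"gripper": -1},
    {"rx": 0,"ry": 0,"rz": 0,"dx": 10,"dy": -43,"dz": 0,"gripper": -1},
    {"rx": 0,"ry": 0,"rz": 0,"dx": 10,"dy": -43,"dz": 0,"gripper": -1},
    {"rx": 0,"ry": 0,"rz": 0,"dx": 10,"dy": -43,"dz": 0,"gripper": -1},
    {"rx": 0,"ry": 0,"rz": 0,"dx": 0,"dy": -35,"dz": 0,"gripper": -1},
    {"rx": 0,"ry": 0,"rz": 0,"dx": 0,"dy": 0,"dz": 0,"gripper": -1},
  ],
)

```text
clock: 8.52
tcp_pos: [0.5036, 0.2763, 0.2574]
orientation: [-3.123, -0.336, 0.003]
contact_force: [-0.7, 0.1, -0.6]
grip_width: -0.0001
gripper_force: 0.0
```

```bash
python3 - <<'E'
from h import *
o=r.get_obs();print(o['clock'],o['tcp_pos'],o['contact_force'],o['joints'])
K,R,t=cam('wrist');tip=np.array(o['tcp_pos'])-[0,0,.022]
q=(K@(R@tip.reshape(3,1)+t)).ravel();print('tip px',q[:2]/q[2])
q=(K@(R@np.array([[.512],[.278],[.067]])+t)).ravel();print('est start px',q[:2]/q[2])
cv2.imwrite('pics/w4.png',r.grab_frame('wrist'))
E
```

```text
8.525 [0.50358245 0.27632829 0.25743639] [-0.65675308  0.14313137 -0.60926434] [-0.67117769  0.30813157  0.07614408  1.80042705 -0.02812649  1.03532932
 -1.9406864 ]
tip px [254.40064288 258.71021919]
est start px [253.90566305 165.24687869]
```

View pics/w4.png

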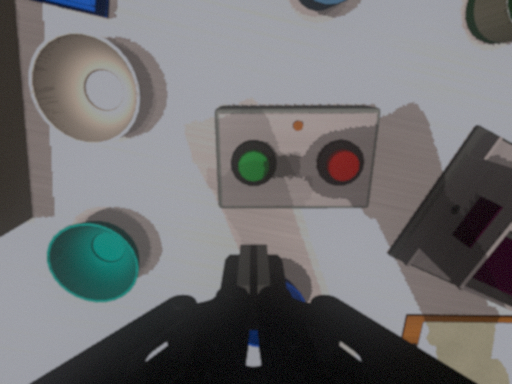

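The start button is at (253,166) in the wrist view, which matches the estimate. I'll centre over it and descend.

>>> step_arm(
  moves=[
    {"rx": 0,"ry": 0,"rz": 0,"dx": 9,"dy": 0,"dz": 30,"gripper": -1},
    {"rx": 0,"ry": 0,"rz": 0,"dx": 0,"dy": 0,"dz": 35,"gripper": -1},
    {"rx": 0,"ry": 0,"rz": 0,"dx": 0,"dy": 0,"dz": 35,"gripper": -1},
    {"rx": 0,"ry": 0,"rz": 0,"dx": 0,"dy": 0,"dz": 35,"gripper": -1},
    {"rx": 0,"ry": 0,"rz": 0,"dx": 0,"dy": 0,"dz": 15,"gripper": -1},
    {"rx": 0,"ry": 0,"rz": 0,"dx": 0,"dy": 0,"dz": 5,"gripper": -1},
    {"rx": 0,"ry": 0,"rz": 0,"dx": 0,"dy": 0,"dz": 5,"gripper": -1},
    {"rx": 0,"ry": 0,"rz": 0,"dx": 0,"dy": 0,"dz": 0,"gripper": -1},
  ],
)

```text
clock: 9.57
tcp_pos: [0.5146, 0.2759, 0.0989]
orientation: [-3.124, -0.328, -0.002]
contact_force: [-0.0, -0.6, -0.1]
grip_width: -0.0001
gripper_force: 0.0
```

>>> step_arm(
  moves=[
    {"rx": 0,"ry": 0,"rz": 0,"dx": 0,"dy": 0,"dz": 3,"gripper": -1},
    {"rx": 0,"ry": 0,"rz": 0,"dx": 0,"dy": 0,"dz": 3,"gripper": -1},
    {"rx": 0,"ry": 0,"rz": 0,"dx": 0,"dy": 0,"dz": 3,"gripper": -1},
    {"rx": 0,"ry": 0,"rz": 0,"dx": 0,"dy": 0,"dz": 0,"gripper": -1},
  ],
)

```text
clock: 10.07
tcp_pos: [0.5147, 0.2761, 0.0897]
orientation: [-3.124, -0.328, -0.002]
contact_force: [-0.3, 0.1, 4.5]
grip_width: 0.0
gripper_force: 2.4
```

>>> step_arm(
  moves=[
    {"rx": 0,"ry": 0,"rz": 0,"dx": 0,"dy": 0,"dz": 2,"gripper": -1},
    {"rx": 0,"ry": 0,"rz": 0,"dx": 0,"dy": 0,"dz": 0,"gripper": -1},
  ],
)

```text
clock: 10.32
tcp_pos: [0.5148, 0.2762, 0.0894]
orientation: [-3.124, -0.328, -0.002]
contact_force: [-5.1, -2.6, 19.3]
grip_width: 0.0003
gripper_force: 9.8
```

>>> step_arm(
  moves=[
    {"rx": 0,"ry": 0,"rz": 0,"dx": 0,"dy": 0,"dz": 1.5,"gripper": -1},
    {"rx": 0,"ry": 0,"rz": 0,"dx": 0,"dy": 0,"dz": 0,"gripper": -1},
  ],
)

```text
clock: 10.58
tcp_pos: [0.5149, 0.2761, 0.0891]
orientation: [-3.123, -0.328, -0.002]
contact_force: [-7.4, -4.4, 30.7]
grip_width: 0.0
gripper_force: 15.6
```

The force shows a soft spring up to about 5 N, then a hard stop at 0.089, so the button is fully down. Releasing now.

>>> step_arm(
  moves=[
    {"rx": 0,"ry": 0,"rz": 0,"dx": 0,"dy": 0,"dz": -6,"gripper": -1},
    {"rx": 0,"ry": 0,"rz": 0,"dx": 0,"dy": 0,"dz": -20,"gripper": -1},
    {"rx": 0,"ry": 0,"rz": 0,"dx": 0,"dy": 0,"dz": -40,"gripper": -1},
    {"rx": 0,"ry": 0,"rz": 0,"dx": 0,"dy": 0,"dz": -40,"gripper": -1},
    {"rx": 0,"ry": 0,"rz": 0,"dx": -20,"dy": 0,"dz": -40,"gripper": -1},
    {"rx": 0,"ry": 0,"rz": 0,"dx": -20,"dy": 0,"dz": 0,"gripper": -1},
    {"rx": 0,"ry": 0,"rz": 0,"dx": 0,"dy": 0,"dz": 0,"gripper": -1},
    {"rx": 0,"ry": 0,"rz": 0,"dx": 0,"dy": 0,"dz": 0,"gripper": -1},
  ],
)

```text
clock: 11.58
tcp_pos: [0.4753, 0.2674, 0.2313]
orientation: [3.124, 0.328, -0.001]
contact_force: [0.0, -0.0, -0.4]
grip_width: 0.0001
gripper_force: 0.0
```

```bash
python3 - <<'E'
from h import *
o=r.get_obs();print(o['clock'],o['tcp_pos'],o['contact_force'])
a=cv2.resize(r.grab_frame('scene')[135:285,145:365],(400,273));b=cv2.resize(r.grab_frame('wrist'),(364,273))
cv2.imwrite('pics/w5.png',np.hstack([a,b]))
E
```

```text
11.575 [0.47526361 0.26736917 0.23134506] [ 0.01571127 -0.01278212 -0.36405143]
```

View pics/w5.png

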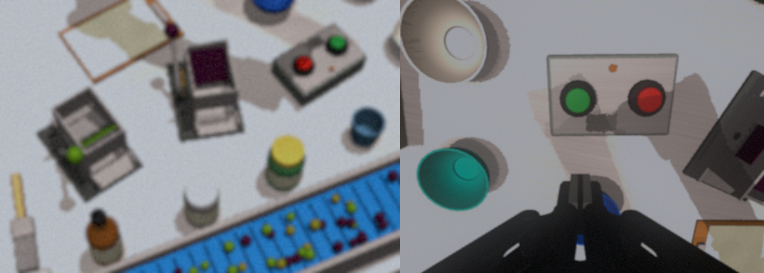

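The green knob at (75,155) is on its far side with the flap over, the purple lever is still on its near side, the buttons are free, and the loose things are in place. Handing in.

```bash
python3 -c "
from bench import r
print(r.hand_in())"
```

```text
the job is handed in; nothing more can be done
None
```

I pushed the green lever over onto its far stop and the flap turned, then pressed the green start button to its stop (about 31 N) and released it. The last picture showed the purple lever, red button and loose things undisturbed, and I handed the job in at about 11.7 s; no verdict came back.

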